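# Weigh a parcel and print its ticket on the bench scale

## Robot

A 7-joint arm with a two-finger parallel gripper is mounted at the origin on a cart in front of the work surface, level with it; the furniture and walls round the work are solid. World frame = base frame: x ahead of the robot, y to its left, z up, the work surface at z = 0. Lengths are in m, angles in degrees, forces in N, time in s.
With the tool pointing down it reaches from about 0.4 to 0.85 m from the base axis. Payload 4.5 kg.
Tool frame: the origin (TCP) lies between the finger pads; the fingertips stand 17 mm ahead of it and the grasp point (between the pads) lies 2 mm behind it; z points along the fingers, y is the line along which they close (so a half turn about z gives the same grasp; the last joint's range is limited). The gripper opens to 85 mm and grips with 20 to 120 N. Pads are 22 mm wide; open, the fingers measure 114 mm over their backs; the gripper's body (76 mm by 85 mm) begins 54 mm behind the grasp point. The pads swing forward as they close: fully open they stand 13 mm farther back than shut.
Start: joints at [-66.073, 39.483, -11.15, 89.685, 9.013, 51.709, -12.324], TCP at [0.234, 0.58, 0.248] pointing down, gripper open.
Joint ranges: [-172.22, 172.22], [-26.19, 119.32], [-84.43, 86.54], [7.71, 146.69], [-57.33, 237.33], [2.42, 119.75], [-152.13, 152.13]. Speed limits (degrees/s): [147.25, 147.25, 180, 180, 180, 180, 180].

## Interface

Orientations are given as a 3x3 rotation matrix whose columns are the frame's x, y, z axes.
In Python, from cell import telemetry, eyes, ctrl, silhouettes gives the robot as it stands.
- The arm moves only by the tool drive_tool, never from a script. Its argument "plan" is a list of rows, each a list of 7 numbers: the turn, a rotation vector about the tool's x, y, z in degrees, then the shift along the tool's x, y, z in mm, then the gripper's target within -1 to 1 (shut at 1, half-way at 0, fully open at -1). A call has 1 to 12 rows; each row shifts and turns the commanded pose from where the row before left it, along the tool's axes as they then stand; what a row does not reach is not made up. A row lasts 1/12 s, in which the tool goes at most 41.7 mm and 7.16 degrees, less where a joint would pass 70% of its speed; a pose out of reach is approached as far as the arm can. A call is refused whole if a number of a shift passes 41.7 or a number of a turn 7.16, either way. A call with a gripper value outside its range is refused whole. The fingers move at their own pace and stop on an object; "force" is the grip in N (left out, the last holds). Time passes only in rows, so rows that do not move let the fingers close. It gives the time, the measured TCP pose, the force, the opening and the grip force at its end, in the units of the state.
- telemetry.state(): the state, without advancing time (a new reading comes with each control period).
- eyes.snapshot(name): name is "side" or "top" or "wrist"; returns the picture (420x560x3 uint8, red, green, blue); there is no depth.
- eyes.camera_info(name): a dict with "K" (3x3 intrinsics, pixels), "xyz" and "attitude" of the camera in the world; the wrist camera has in their place "hand_eye" (4x4, takes a point from camera to tool coordinates, whose origin is the TCP and whose axes are the flange's). Camera axes: x right, y down, z forward; pixel columns grow to the right and rows downward; lengths in m; the calibration is good to about 2 mm. A picture is of the moment at which its call begins: read the wrist's pose just before it. camera_info takes no time and is no camera call.
- ctrl.finish_job(): hands the job in; it is judged then, once.
Trained networks look in the newest picture that a camera, given by its name, has taken for a name from the list of things; names that differ only in an ending like _2 or _b are one class to them, and where a whole thing is asked for, a point or a joint stands for the part that bears it (a point fixed in the world has none). Each returns a list of dicts, best first, with "p" (0 to 1); they miss things now and then, are a little off and sometimes report something else, mostly with a low value. They report only what shows in the picture. A call takes as long as a camera call.
- silhouettes(camera, name): "mask" (420x560 bool, what is visible of it) and "position" ([column, row] in pixels, amid what is visible of it).
The state is a dict: "clock": time; "joints": joint angles; "qd": joint speeds; "effort": joint torques, N m; "tool_pos": TCP position; "eef_rot": TCP orientation; "ft_force": force on the tool from outside, world axes, zero at the start; "torque": the same for the moment, N m; "gripper_width": opening from 0.0 (shut) to 1.0 (fully open); "gripper_force": force on a finger pad.
Only numpy, scipy, OpenCV 4.12 (cv2) and the standard library are available. Lean on these libraries where they do the work, as an engineer would, in place of code of your own. Each camera call takes 0.05 s, during which the arm holds its last target. There are 200 camera calls.

## Task

Weigh the parcel and print its ticket: while the scale's pan is still empty press the terminal's green zero key, then set the parcel down flat and upright in the middle of the pan and let go, and with it standing there press the blue store key and after it the yellow print key. Press one key at a time, right down for a moment, and let it come back up; never press the red off key. Do not drop the parcel, and leave the stapler and the phone where they lie.

Things in the scene. Friction and masses are not known exactly. Their poses are not given: they have to be found in the camera images.
- terminal: light grey weighing terminal, fixed, 124 (x) x 196 (y) x 191 mm; origin under its middle, -x is its front, z up. A front ledge sloping up to the rear at 40 degrees carries four keys in a row along y. An upright display stands 35 mm behind the key middles; its visor (187 to 191 mm up) juts 7 mm past them to the front: no room for a vertical tool, come square to the ledge, tilted 40 degrees
- key_green_top (a point): middle of the top of the green zero key (white ring), 67 mm above the desk. Each key is 31 mm wide (y), 27 mm along the slope, 42 mm from its neighbours' middles, 9 mm proud of the ledge; the colours may stand in any order. Frame as the terminal's: the key goes in along (0.643, 0, -0.766) of it, down and away from the front
- key_blue_top (a point): middle of the top of the blue store key (white arrow on a line); size, frame and stroke as for the green key
- key_yellow_top (a point): middle of the top of the yellow print key (small printer sign); size, frame and stroke as for the green key
- key_red_top (a point): middle of the top of the red off key (white bar); size, frame and stroke as for the green key; not to be pressed
- key_green (a joint): stroke of the green key, m: 0 up, 0.005 fully down; spring, 1.5 N to start and 4 N fully down
- key_blue (a joint): stroke of the blue key, as for the green key
- key_yellow (a joint): stroke of the yellow key, as for the green key
- key_red (a joint): stroke of the red key, as for the green key
- scale: low bench scale fixed to the desk: dark grey base under a flat steel pan, 164 (x) x 174 (y) mm, its top 50 mm above the desk; origin under its middle
- pan_centre (a point): middle of the top of the steel pan, 50 mm above the desk; axes as the scale's
- parcel_centre (a point): centre (half-way up) of the parcel, a taped brown carton 130 (its x) x 58 (its y) x 56 mm high, 0.28 to 0.55 kg, standing on the desk, tape and label on top; its own z is up. Take it across the 58 mm
- parcel: the parcel itself; origin under its middle, axes as for its centre
- stapler: blue stapler, 44 x 128 x 30 mm, loose on the desk behind the scale; bystander
- phone: black phone with a red edge, 79 x 152 x 10 mm, loose at the right; bystander

How it is judged:
By the outcome, as a careful person would: the job done as asked, in the order asked, and still so for the second after the job is handed in, with the robot touching nothing.
It also fails if it takes over 72 s, if anything falls off the work surface, if the arm or the gripper's body presses on something with over 40 N, if the wrist force passes 120 N, or if a joint passes its speed limit or range.

## Working session

There is one attempt and no reset: what is moved stays moved. The work goes in short steps, Python scripts to look and compute and a tool call to move; the robot and the scene stay as the last step left them, time stands still between calls to the robot, and variables do not carry over. Pictures are saved under pics/ and viewed, at most 10 in all, crops included, and the job is handed in when it is done.

Besides the shell and the picture viewer there is one more tool, called after "Call:" as name([rows], argument=value, ...), one row to a line, values as JSON. drive_tool: Moves the arm, as the interface text tells. Its arguments: {"type":"object","properties":{"plan":{"type":"array"},"force":{"type":"number"}},"required":["plan"]}

```bash
mkdir -p pics; ls
cat > h.py <<'E'
import numpy as np, cv2
from cell import telemetry, eyes, ctrl, silhouettes
def cam(n):
    c=eyes.camera_info(n); K=np.array(c["K"])
    if "hand_eye" in c:
        s=telemetry.state(); T=np.eye(4); T[:3,:3]=s["eef_rot"]; T[:3,3]=s["tool_pos"]
        T=T@np.array(c["hand_eye"]); return K,T[:3,:3],T[:3,3]
    return K,np.array(c["attitude"]),np.array(c["xyz"])
def ray(cm,uv,z):
    K,R,t=cm; d=R@np.linalg.inv(K)@np.array([uv[0],uv[1],1.]); return t+d*(z-t[2])/d[2]
def proj(cm,p):
    K,R,t=cm; q=K@(R.T@(np.array(p)-t)); return q[:2]/q[2]
def snap(n,f=None):
    cm=cam(n); im=np.array(eyes.snapshot(n))
    if f: cv2.imwrite("pics/"+f,im[:,:,::-1])
    return cm,im
E
python3 - <<'E'
from h import *
np.set_printoptions(precision=3,suppress=True)
s=telemetry.state(); print(s["clock"],s["tool_pos"],s["eef_rot"],s["gripper_width"])
ims=[]
for n in("top","side"):
    cm,im=snap(n); print(n,cm[2],cm[1].tolist(),cm[0][0,0]); ims.append(im)
    for k,z in(("key_green_top",.067),("key_blue_top",.067),("key_yellow_top",.067),("key_red_top",.067),("scale",.05),("parcel",.056),("stapler",.03),("phone",.01)):
        r=silhouettes(n,k)
        for d in r[:1]:
            m=d["mask"].astype(np.uint8); cs=max(cv2.findContours(m,0,2)[0],key=cv2.contourArea)
            b=cv2.boxPoints(cv2.minAreaRect(cs))
            print(k,round(d["p"],2),np.round(d["position"]),"at",ray(cm,d["position"],z)[:2],"box",[ray(cm,q,z)[:2].round(3).tolist() for q in b])
        if not r: print(k,"none")
cv2.imwrite("pics/a.png",cv2.resize(np.vstack(ims)[:,:,::-1],(400,600),interpolation=cv2.INTER_AREA))
cv2.imwrite("pics/top.png",ims[0][:,:,::-1]);cv2.imwrite("pics/side.png",ims[1][:,:,::-1])
E
```

```text
pics
0.0 [0.234 0.579 0.247] [[-0.927  0.374 -0.001]
 [ 0.374  0.927 -0.002]
 [-0.    -0.002 -1.   ]] 1.001100323175752
top [ 0.339 -0.149  1.608] [[0.007010567736649785, -0.9941221161926953, 0.10803735482029588], [-0.9999125534582329, -0.008180604849576393, -0.010390531311314684], [0.011213267884348963, -0.10795506380365748, -0.9940925343359648]] 467.1796773837187
key_green_top 0.36 [310. 207.] at [ 0.532 -0.296] box [[0.533, -0.267], [0.534, -0.297], [0.514, -0.297], [0.513, -0.267]]
key_blue_top none
key_yellow_top 0.27 [150. 237.] at [0.427 0.229] box [[0.384, 0.278], [0.508, 0.235], [0.482, 0.167], [0.359, 0.211]]
key_red_top 0.66 [380. 241.] at [ 0.42  -0.528] box [[0.401, -0.443], [0.491, -0.564], [0.428, -0.61], [0.339, -0.489]]
scale 0.84 [238. 223.] at [ 0.475 -0.057] box [[0.396, 0.047], [0.559, 0.032], [0.541, -0.142], [0.378, -0.126]]
parcel 0.61 [152. 234.] at [0.436 0.227] box [[0.385, 0.277], [0.509, 0.24], [0.487, 0.173], [0.363, 0.21]]
stapler 0.89 [267. 170.] at [ 0.66  -0.154] box [[0.67, -0.096], [0.713, -0.124], [0.643, -0.229], [0.6, -0.201]]
phone 0.73 [378. 2
[... 268 characters left out ...]
565063093, -0.5709301824837111, -0.8208996350345587]] 486.26648214427996
key_green_top none
key_blue_top 0.52 [352. 232.] at [ 0.499 -0.362] box [[0.495, -0.344], [0.525, -0.355], [0.513, -0.383], [0.483, -0.372]]
key_yellow_top none
key_red_top none
scale 0.73 [236. 232.] at [ 0.464 -0.045] box [[0.385, 0.048], [0.568, 0.054], [0.543, -0.14], [0.366, -0.132]]
parcel 0.62 [140. 234.] at [0.419 0.213] box [[0.374, 0.283], [0.52, 0.24], [0.474, 0.163], [0.334, 0.209]]
stapler 0.93 [284. 183.] at [ 0.669 -0.156] box [[0.667, -0.101], [0.715, -0.128], [0.625, -0.22], [0.581, -0.192]]
phone 0.78 [413. 279.] at [ 0.409 -0.541] box [[0.402, -0.456], [0.503, -0.587], [0.425, -0.624], [0.33, -0.495]]
```

View pics/top.png

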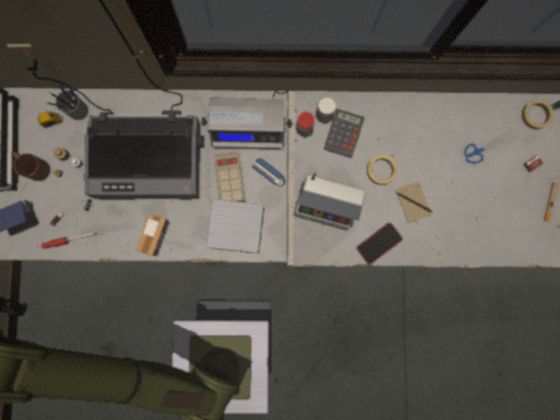

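View pics/side.png

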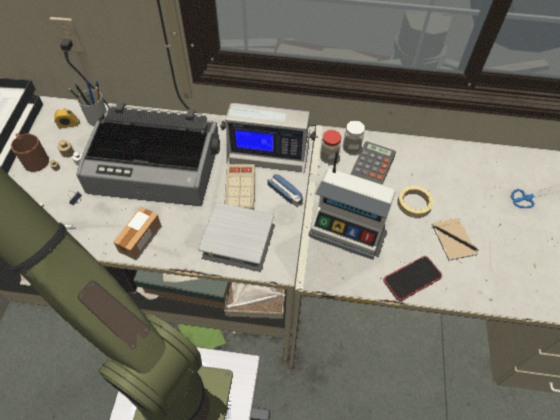

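The side view shows the keys in order green (323,223), yellow (338,228), blue (352,232), red (367,236). The scale is at (237,235), the parcel at (138,232), the stapler at (284,188) and the phone at (413,278). Next I'll refine the keys from a zoomed crop.

Run:
```python
from h import *
np.set_printoptions(precision=4,suppress=True)
out=[]
for n,(x0,y0,w,h) in(("side",(300,160,100,100)),("top",(285,165,90,70))):
    im=cv2.imread(f"pics/{n}.png")[y0:y0+h,x0:x0+w]
    hsv=cv2.cvtColor(im,cv2.COLOR_BGR2HSV); cm=cam(n)
    for k,lo,hi in(("g",45,90),("y",15,35),("b",100,125),("r",-8,8)):
        H=hsv[:,:,0].astype(int); H=np.where((H>150)&(lo<0),H-180,H)
        m=((H>=lo)&(H<=hi)&(hsv[:,:,1]>110)&(hsv[:,:,2]>30)).astype(np.uint8)
        c,l,st,ce=cv2.connectedComponentsWithStats(m)
        i=1+np.argsort(-st[1:,4])[:2]
        print(n,k,[(st[j,:].tolist(),(ce[j]+[x0,y0]).round(1).tolist(),ray(cm,st[j,:2]+st[j,2:4]/2-.5+[x0,y0],.067)) for j in i])
    out.append(cv2.resize(im,(400,400)))
    d=silhouettes(n,"terminal")
    for q in d[:1]: 
        b=cv2.boxPoints(cv2.minAreaRect(np.argwhere(q["mask"])[:,::-1].astype(np.float32)));print("term",q["p"],q["position"],[ray(cm,p,.19)[:2] for p in b])
cv2.imwrite("pics/c.png",np.hstack(out))
```

```text
side g [([18, 55, 12, 13, 68], [323.9, 221.4], array([ 0.5239, -0.2831,  0.067 ])), ([23, 61, 2, 2, 3], [323.7, 221.3], array([ 0.5222, -0.2833,  0.067 ]))]
side y [([31, 60, 14, 13, 120], [338.0, 226.0], array([ 0.5128, -0.3229,  0.067 ]))]
side b [([46, 65, 13, 13, 90], [352.2, 230.9], array([ 0.5021, -0.3635,  0.067 ])), ([46, 46, 3, 2, 3], [347.0, 206.3], array([ 0.5825, -0.3454,  0.067 ]))]
side r [([60, 70, 15, 14, 119], [366.9, 236.4], array([ 0.4901, -0.405 ,  0.067 ])), ([77, 15, 5, 5, 18], [378.9, 177.0], array([ 0.7031, -0.434 ,  0.067 ]))]
term 0.59 [352.5, 207.2] [array([ 0.4009, -0.2253]), array([ 0.6753, -0.2783]), array([ 0.6096, -0.475 ]), array([ 0.3516, -0.4022])]
top g []
top y [([28, 45, 4, 6, 16], [314.3, 212.2], array([ 0.512 , -0.3122,  0.067 ])), ([34, 47, 4, 5, 13], [320.6, 213.8], array([ 0.5072, -0.3321,  0.067 ]))]
top b []
top r [([53, 52, 4, 5, 13], [339.2, 219.3], array([ 0.491 , -0.3952,  0.067 ])), ([59, 54, 3, 4, 8], [344.8, 220.5], array([ 0.4861, -0.4134,  0.067 ]))]
term 0.63 [328.9, 198.4] [array([ 0.4883, -0.2326]), array([ 0.6298, -0.2707]), array([ 0.5788, -0.4615]), array([ 0.4381, -0.4214])]
```

View pics/c.png

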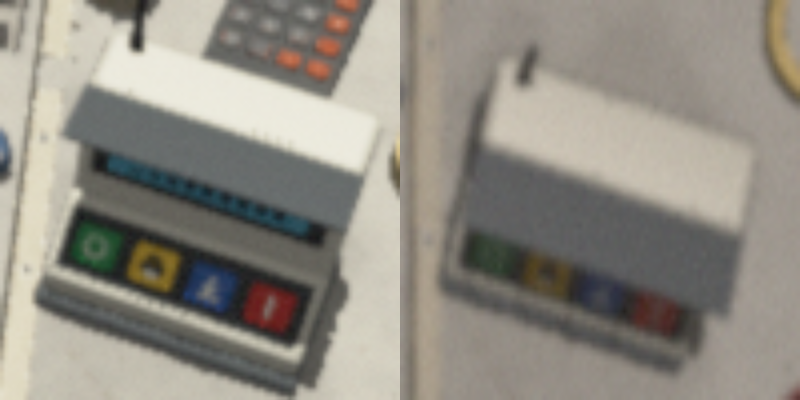

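Key spacing is 126 mm from green to red and the terminal yaw is about -15.5°, which agrees with the given sizes. I'll set out past the parcel towards the keys.

Call:
drive_tool([
  [0,0,-0.5,-27,-23,-7,1],
  [0,0,-0.5,-27,-23,-7,1],
  [0,0,-0.5,-27,-23,-7,1],
  [0,0,-0.5,-27,-23,-7,1],
  [0,0,-0.5,-27,-23,-7,1],
  [0,0,-0.5,-27,-23,-7,1],
  [0,0,-0.5,-27,-23,-7,1],
  [0,0,-0.5,-27,-23,-7,1],
  [0,0,-0.5,-27,-23,-7,1],
  [0,0,-0.5,-27,-23,-7,1],
  [0,0,-0.5,-27,-23,-7,1],
  [0,0,-0.5,-27,-23,-7,1],
], force=40)

```text
clock: 2.0
tool_pos: [0.4495, 0.2107, 0.3329]
eef_rot: [[-0.961, 0.275, 0.0], [0.275, 0.961, 0.0], [-0.0, 0.0, -1.0]]
ft_force: [0.5, 0.3, -0.2]
gripper_width: -0.001
gripper_force: 0.0
```

```bash
cat >> h.py <<'E'
np.set_printoptions(precision=4,suppress=True)
def st():
    s=telemetry.state(); print("t",round(s["clock"],2),"p",np.array(s["tool_pos"]),"z",np.array(s["eef_rot"])[:,2],"y",np.array(s["eef_rot"])[:,1],"F",np.array(s["ft_force"]).round(1),"q",np.array(s["joints"]).round(0),"w",round(s["gripper_width"],3),round(s["gripper_force"],1)); return s
def togo(p,y=None,z=None):
    "shift in tool axes now (mm) and turn (deg) to reach pose p with tool y, z"
    s=telemetry.state(); R=np.array(s["eef_rot"]); print("shift",(R.T@(np.array(p)-s["tool_pos"])*1e3).round(1))
    if y is not None:
        y=np.array(y,float);z=np.array(z,float);z/=np.linalg.norm(z);y-=z*(y@z);y/=np.linalg.norm(y)
        print("turn",np.degrees(cv2.Rodrigues(R.T@np.c_[np.cross(y,z),y,z])[0].ravel()).round(2))
E
python3 - <<'E'
from h import *
st(); print(eyes.camera_info("wrist")["hand_eye"])
cm,im=snap("wrist","w1.png")
for d in silhouettes("wrist","parcel")[:2]:
    b=cv2.boxPoints(cv2.minAreaRect(np.argwhere(d["mask"])[:,::-1].astype(np.float32)))
    print(d["p"],d["position"],ray(cm,d["position"],.056),b.round(),[ray(cm,q,.056)[:2] for q in b])
togo([.476,-.270,.126],[.267,.963,0],[.619,-.172,-.766])
E
```

```text
t 2.0 p [0.4495 0.2107 0.3329] z [ 0.0004  0.0002 -1.    ] y [0.275  0.9614 0.0003] F [ 0.5  0.3 -0.2] q [-20.  24. -15. 105.   8.  53.  35.] w -0.001 0.0
[[-0.0003 -0.9542 -0.2991  0.0754]
 [ 1.     -0.0002 -0.0004 -0.    ]
 [ 0.0003 -0.2991  0.9542 -0.1247]
 [ 0.      0.      0.      1.    ]]
0.81 [294.3, 152.4] [0.4287 0.235  0.056 ] [[267. 209.]
 [272. 103.]
 [321. 106.]
 [316. 211.]] [array([0.4891, 0.1814]), array([0.366 , 0.2251]), array([0.3848, 0.28  ]), array([0.5101, 0.2418])]
shift [-157.4 -448.9  208.7]
turn [ -0.48 -39.72  -1.08]
```

View pics/w1.png

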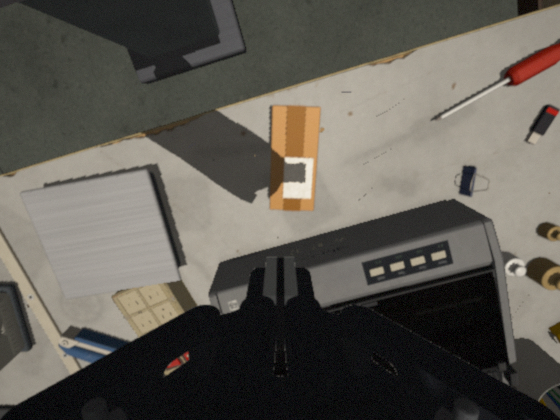

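The wrist view shows the parcel at pixel (295,157), which is about (0.4375, 0.232) with yaw about -18°. The pan is at (105,230). The camera sits on the front side of the tool, away from the visor. I'm continuing to the keys, tilting on the way.

Call:
drive_tool([
  [0,-3.3,0,-8,-38,3,1],
  [0,-3.3,0,-8,-38,3,1],
  [0,-3.3,0,-8,-38,3,1],
  [0,-3.3,0,-8,-38,3,1],
  [0,-3.3,0,-8,-38,3,1],
  [0,-3.3,0,-8,-38,3,1],
  [0,-3.3,0,-8,-38,3,1],
  [0,-3.3,0,-8,-38,3,1],
  [0,-3.3,0,-8,-38,3,1],
  [0,-3.3,0,-8,-38,3,1],
  [0,-3.3,0,-8,-38,3,1],
  [0,-3.3,0,-8,-38,3,1],
])

```text
clock: 3.1
tool_pos: [0.4257, -0.1474, 0.3217]
eef_rot: [[-0.84, 0.282, 0.463], [0.237, 0.959, -0.154], [-0.488, -0.02, -0.873]]
ft_force: [0.8, 0.4, -0.2]
gripper_width: -0.001
gripper_force: 0.0
```

Run:
```python
from h import *
st(); 
cm,im=snap("wrist","w2.png")
for k in("key_green_top","key_yellow_top","key_blue_top","key_red_top"):
  for d in silhouettes("wrist",k)[:2]:
    print(k,round(d["p"],2),d["position"],ray(cm,d["position"],.067))
for d in silhouettes("wrist","scale")[:1]:
    b=cv2.boxPoints(cv2.minAreaRect(np.argwhere(d["mask"])[:,::-1].astype(np.float32)));print("scale",b,[ray(cm,q,.05)[:2] for q in b])
togo([.476,-.270,.126],[.267,.963,0],[.619,-.172,-.766])
```

```text
t 3.1 p [ 0.4257 -0.1474  0.3217] z [ 0.4633 -0.1545 -0.8727] y [ 0.2824  0.9591 -0.0198] F [ 0.8  0.4 -0.2] q [ 18.  13.  -9. 138.  80.   7.   5.] w -0.001 0.0
key_green_top 0.78 [205.5, 165.2] [ 0.5242 -0.2816  0.067 ]
key_yellow_top 0.71 [174.6, 163.5] [ 0.511  -0.3188  0.067 ]
key_yellow_top 0.24 [156.8, 218.1] [ 0.597  -0.3988  0.067 ]
key_blue_top 0.78 [142.7, 167.5] [ 0.5056 -0.3625  0.067 ]
key_red_top 0.91 [111.3, 163.9] [ 0.4895 -0.3986  0.067 ]
scale [[298.   0.]
 [489.   0.]
 [489. 142.]
 [298. 142.]] [array([ 0.3844, -0.1238]), array([0.4324, 0.042 ]), array([0.5972, 0.067 ]), array([ 0.5333, -0.1612])]
shift [  23.7 -100.5  212.9]
turn [ -1.41 -10.86  -0.12]
```

View pics/w2.png

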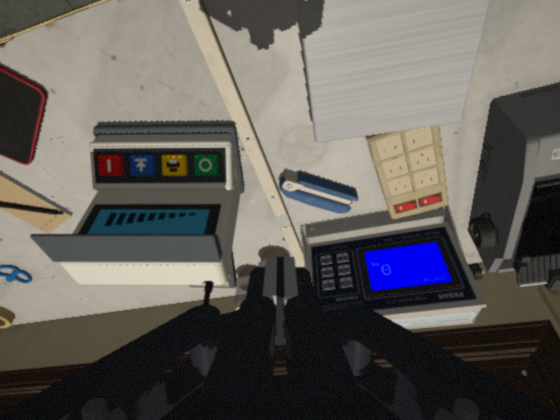

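Green is confirmed at about (0.524, -0.282) and blue and yellow also match. The order in this view, left to right, is red, blue, yellow, green.

Call:
drive_tool([
  [-0.1,-1,0,2,-14,6,1],
  [-0.1,-1,0,2,-14,6,1],
  [-0.1,-1,0,2,-14,6,1],
  [-0.1,-1,0,2,-14,6,1],
  [-0.1,-1,0,2,-14,10,1],
  [-0.1,-1,0,2,-14,20,1],
  [-0.1,-1,0,2,-14,20,1],
  [-0.1,-1,0,2,-2,20,1],
  [-0.1,-1,0,2,0,20,1],
  [-0.1,-1,0,2,0,20,1],
  [-0.1,-1,0,2,0,20,1],
  [-0.1,0,0,0,0,15,1],
])

```text
clock: 4.4
tool_pos: [0.4718, -0.2501, 0.1756]
eef_rot: [[-0.759, 0.274, 0.591], [0.207, 0.962, -0.179], [-0.617, -0.014, -0.787]]
ft_force: [-0.5, -0.4, 0.5]
gripper_width: 0.002
gripper_force: 0.0
```

Run:
```python
from h import *
st(); togo([.476,-.269,.126],[.267,.963,0],[.619,-.172,-.766])
```

```text
t 4.4 p [ 0.4718 -0.2501  0.1756] z [ 0.5908 -0.1794 -0.7866] y [ 0.2739  0.9617 -0.0136] F [-0.5 -0.4  0.5] q [ 53.  47. -46. 142. 147.  47. -43.] w 0.002 0.0
shift [ 23.5 -16.4  44.9]
turn [-0.84 -1.87  0.18]
```

Call:
drive_tool([
  [-0.2,-0.5,0,6,-4,5,1],
  [-0.2,-0.5,0,6,-4,5,1],
  [-0.2,-0.5,0,6,-4,5,1],
  [-0.2,-0.4,0,6,-4,10,1],
  [0,0,0,0,0,10,1],
  [0,0,0,0,0,10,1],
  [0,0,0,0,0,0,1],
  [0,0,0,0,0,0,1],
])

```text
clock: 5.07
tool_pos: [0.4783, -0.2691, 0.129]
eef_rot: [[-0.735, 0.266, 0.623], [0.201, 0.964, -0.174], [-0.647, -0.002, -0.762]]
ft_force: [0.4, -0.6, 0.0]
gripper_width: 0.001
gripper_force: 0.0
```

Run:
```python
from h import *
st(); d=np.array([.619,-.172,-.766])
togo(np.array([.524,-.2825,.067])-.017*d,[.267,.963,0],d)
```

```text
t 5.07 p [ 0.4783 -0.2691  0.129 ] z [ 0.6232 -0.1741 -0.7625] y [ 0.2662  0.9639 -0.0025] F [ 0.4 -0.6  0. ] q [ 56.  56. -45. 142. 154.  54. -42.] w 0.001 0.0
shift [ 3.7 -0.6 61.1]
turn [-0.05  0.33  0.14]
```

Call:
drive_tool([
  [0,0,0,1,-0.5,14,1],
  [0,0,0,1,0,14,1],
  [0,0,0,1,0,14,1],
  [0,0,0,1,0,12,1],
  [0,0,0,0,0,5,1],
  [0,0,0,0,0,3,1],
  [0,0,0,0,0,2,1],
  [0,0,0,0,0,0,1],
])

```text
clock: 5.73
tool_pos: [0.514, -0.2804, 0.0782]
eef_rot: [[-0.735, 0.267, 0.623], [0.202, 0.964, -0.174], [-0.647, -0.002, -0.762]]
ft_force: [-0.8, 0.2, 2.0]
gripper_width: 0.002
gripper_force: 1.2
```

Call:
drive_tool([
  [0,0,0,0,0,1.5,1],
  [0,0,0,0,0,1.5,1],
  [0,0,0,0,0,0,1],
])

```text
clock: 5.98
tool_pos: [0.5154, -0.2808, 0.0764]
eef_rot: [[-0.735, 0.266, 0.624], [0.202, 0.964, -0.174], [-0.648, -0.002, -0.762]]
ft_force: [-5.6, 0.8, 7.3]
gripper_width: -0.001
gripper_force: 4.3
```

Call:
drive_tool([
  [0,0,0,0,0,1,1],
  [0,0,0,0,0,1,1],
  [0,0,0,0,0,0,1],
])

```text
clock: 6.23
tool_pos: [0.5156, -0.2809, 0.0761]
eef_rot: [[-0.735, 0.265, 0.624], [0.2, 0.964, -0.174], [-0.648, -0.003, -0.762]]
ft_force: [-14.3, 1.6, 20.7]
gripper_width: -0.002
gripper_force: 12.6
```

Green went fully down (force rose from 2 N on the spring to 25 N at the stop). I'm retracting and heading for the parcel.

Call:
drive_tool([
  [0,0,0,0,0,-10,1],
  [0,0,0,0,0,-25,1],
  [0,0,0,0,0,-35,1],
  [0,0,0,-8,15,-20,0],
  [0,0,0,-8,25,-20,-1],
  [0,0,0,-8,25,-20,-1],
  [0,2,0,-8,25,-20,-1],
  [0,3.3,0,-8,30,-20,-1],
  [0,3.3,0,-8,30,-15,-1],
  [0,3.3,0,0,30,-10,-1],
  [0,3.3,0,0,30,-5,-1],
  [0,3.3,0,0,30,-5,-1],
])

```text
clock: 7.23
tool_pos: [0.4978, -0.0437, 0.2555]
eef_rot: [[-0.888, 0.269, 0.372], [0.247, 0.963, -0.106], [-0.387, -0.002, -0.922]]
ft_force: [0.4, -0.8, -1.1]
gripper_width: 1.001
gripper_force: 0.0
```

Run:
```python
from h import *
st(); togo([.4375,.232,.20],[.309,.951,0],[0,0,-1])
```

```text
t 7.23 p [ 0.4978 -0.0437  0.2555] z [ 0.3724 -0.1062 -0.922 ] y [ 0.2693  0.9631 -0.0021] F [ 0.4 -0.8 -1.1] q [ 29.  31. -52. 129.  80.  36. -10.] w 1.001 0.0
shift [143.2 249.4  -0.5]
turn [ 0.35 22.78  2.37]
```

Call:
drive_tool([
  [0,2.3,0.2,14,25,2,-1],
  [0,2.3,0.2,14,25,2,-1],
  [0,2.3,0.2,14,25,2,-1],
  [0,2.3,0.2,14,25,2,-1],
  [0,2.3,0.2,14,25,2,-1],
  [0,2.3,0.2,14,25,2,-1],
  [0,2.3,0.2,14,25,2,-1],
  [0,2.3,0.2,14,25,2,-1],
  [0,2.3,0.2,14,25,2,-1],
  [0,2.1,0.2,14,22,2,-1],
  [0,0,0,0,0,0,-1],
])

```text
clock: 8.15
tool_pos: [0.441, 0.2342, 0.2051]
eef_rot: [[-0.954, 0.299, -0.001], [0.299, 0.954, 0.011], [0.004, 0.01, -1.0]]
ft_force: [0.5, 0.6, 0.3]
gripper_width: 1.005
gripper_force: 0.0
```

Run:
```python
from h import *
st(); togo([.4375,.232,.03],[.309,.951,0],[0,0,-1])
cm,im=snap("wrist","w3.png")
for k,z in(("parcel",.056),("scale",.05)):
  for d in silhouettes("wrist",k)[:1]:
    b=cv2.boxPoints(cv2.minAreaRect(np.argwhere(d["mask"])[:,::-1].astype(np.float32)))
    print(k,d["p"],d["position"],b.round(),[ray(cm,q,z)[:2] for q in b],np.mean([ray(cm,q,z)[:2] for q in b],0))
```

```text
t 8.15 p [0.441  0.2342 0.2051] z [-0.0011  0.0109 -0.9999] y [0.2991 0.9542 0.01  ] F [0.5 0.6 0.3] q [  1.  45. -59. 113.  49.  52. -11.] w 1.005 0.0
shift [  1.9  -4.9 175.1]
turn [ 0.57 -0.25  0.59]
parcel 0.61 [274.0, 187.1] [[241. 121.]
 [310. 121.]
 [310. 265.]
 [241. 265.]] [array([0.3666, 0.2256]), array([0.3836, 0.2795]), array([0.5089, 0.244 ]), array([0.4892, 0.1823])] [0.4371 0.2329]
scale 0.97 [49.6, 286.2] [[-47. 244.]
 [ 85. 196.]
 [131. 322.]
 [  0. 370.]] [array([ 0.3906, -0.0667]), array([0.3852, 0.0709]), array([0.5178, 0.0541]), array([ 0.5305, -0.104 ])] [ 0.456  -0.0114]
```

View pics/w3.png

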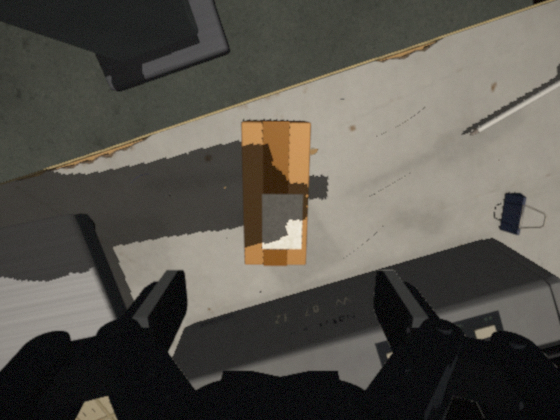

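The parcel sits square to the tool at (275,193), centre (0.437, 0.233). I'm descending and gripping.

Call:
drive_tool([
  [0.6,0,0,2,-4,20,-1],
  [0,0,0,0,0,30,-1],
  [0,0,0,0,0,30,-1],
  [0,0,0,0,0,30,-1],
  [0,0,0,0,0,25,-1],
  [0,0,0,0,0,20,-1],
  [0,0,0,0,0,15,-1],
  [0,0,0,0,0,5,-1],
  [0,0,0,0,0,0,-1],
  [0,0,0,0,0,0,0.5],
  [0,0,0,0,0,0,0.5],
  [0,0,0,0,0,0,0.5],
], force=40)

```text
clock: 9.3
tool_pos: [0.4395, 0.2268, 0.0317]
eef_rot: [[-0.953, 0.303, 0.001], [0.303, 0.953, -0.001], [-0.001, -0.001, -1.0]]
ft_force: [1.2, 2.9, 3.9]
gripper_width: 0.675
gripper_force: 43.9
```

Call:
drive_tool([
  [0,0,0,0,0,0,1],
  [0,0,0,0,0,0,1],
  [0,0,0,0,0,0,1],
  [0,0,0,0,0,0,1],
  [0,0,0,0,0,0,1],
  [0,0,0,0,0,0,1],
], force=40)

```text
clock: 9.8
tool_pos: [0.4395, 0.2268, 0.0316]
eef_rot: [[-0.953, 0.303, 0.001], [0.303, 0.953, -0.001], [-0.001, -0.001, -1.0]]
ft_force: [0.0, 3.2, 7.7]
gripper_width: 0.676
gripper_force: 44.3
```

Call:
drive_tool([
  [0,0,0,0,0,-5,1],
  [0,0,0,0,0,-10,1],
  [0,0,0,0,0,-20,1],
  [0,0,0,0,0,-30,1],
  [0,0,0,0,0,-30,1],
  [0,0,-2,0,0,-20,1],
  [0,0,-2,0,0,0,1],
  [0,0,-2,0,0,0,1],
  [0,0,-2,0,0,0,1],
  [0,0,-2,0,0,0,1],
  [0,0,-2,0,0,0,1],
  [0,0,0,0,0,0,1],
])

```text
clock: 10.8
tool_pos: [0.438, 0.2236, 0.1445]
eef_rot: [[-0.995, 0.098, -0.004], [0.098, 0.995, -0.009], [0.003, -0.009, -1.0]]
ft_force: [-0.7, -0.7, -4.0]
gripper_width: 0.674
gripper_force: 44.6
```

Run:
```python
from h import *
st()
ims=[]
for n in("wrist","top","side"):
  cm,im=snap(n); ims.append(im)
  for k,z in(("scale",.05),("pan_centre",.05),("parcel",.056+.12)):
   for d in silhouettes(n,k)[:1]:
    b=cv2.boxPoints(cv2.minAreaRect(np.argwhere(d["mask"])[:,::-1].astype(np.float32)))
    print(n,k,d["p"],d["position"],b.round().tolist(),[ray(cm,q,z)[:2] for q in b],np.mean([ray(cm,q,z)[:2] for q in b],0))
cv2.imwrite("pics/p1.png",np.hstack([ims[0],cv2.resize(ims[2][150:310,80:290],(551,420))])[:,:,::-1])
x=cv2.imread("pics/p1.png"); cv2.imwrite("pics/p1.png",cv2.resize(x,(800,302)))
```

```text
t 10.8 p [0.438  0.2236 0.1445] z [-0.004  -0.0086 -1.    ] y [ 0.0978  0.9952 -0.009 ] F [-0.7 -0.7 -4. ] q [ -1.  50. -56. 116.  58.  48.  -7.] w 0.674 44.6
wrist scale 0.75 [31.5, 284.2] [[-0.0, 185.0], [86.0, 185.0], [86.0, 373.0], [0.0, 373.0]] [array([0.3923, 0.0297]), array([0.3982, 0.0901]), array([0.5577, 0.0449]), array([ 0.5511, -0.0287])] [0.4748 0.034 ]
wrist pan_centre 0.83 [35.2, 284.9] [[-0.0, 185.0], [85.0, 185.0], [85.0, 373.0], [0.0, 373.0]] [array([0.3923, 0.0297]), array([0.3981, 0.0894]), array([0.5576, 0.0441]), array([ 0.5511, -0.0287])] [0.4748 0.0336]
wrist parcel 0.96 [279.5, 240.8] [[187.0, 125.0], [371.0, 124.0], [373.0, 379.0], [189.0, 380.0]] [array([0.3642, 0.2046]), array([0.3688, 0.256 ]), array([0.4579, 0.2554]), array([0.4527, 0.1889])] [0.4109 0.2262]
top scale 0.81 [246.1, 225.9] [[221.0, 249.0], [227.0, 200.0], [264.0, 204.0], [259.0, 253.0]] [array([ 0.3908, -0.0041]), array([ 0.5543, -0.0201]), array([ 0.5406, -0.1457]), array([ 0.3774, -0.1283])] [ 0.4658 -0.0746]
top pan_centre 0.83 [247.4, 228.2] [[221.0, 248.0], [227.0, 200.0], [264.0, 204
[... 317 characters left out ...]
), array([0.3681, 0.2529])] [0.3943 0.2174]
side scale 0.62 [234.4, 234.7] [[196.0, 253.0], [209.0, 198.0], [274.0, 213.0], [262.0, 267.0]] [array([0.3855, 0.0477]), array([0.5678, 0.0537]), array([ 0.5428, -0.1423]), array([ 0.3654, -0.1341])] [ 0.4654 -0.0437]
side pan_centre 0.63 [235.2, 231.9] [[197.0, 252.0], [209.0, 199.0], [273.0, 214.0], [261.0, 267.0]] [array([0.3863, 0.0478]), array([0.5653, 0.0532]), array([ 0.54  , -0.1394]), array([ 0.3659, -0.131 ])] [ 0.4644 -0.0424]
side parcel 0.92 [125.0, 222.6] [[103.0, 230.0], [127.0, 179.0], [154.0, 192.0], [131.0, 242.0]] [array([0.3499, 0.2573]), array([0.5097, 0.249 ]), array([0.4792, 0.1661]), array([0.324 , 0.1799])] [0.4157 0.2131]
```

View pics/p1.png

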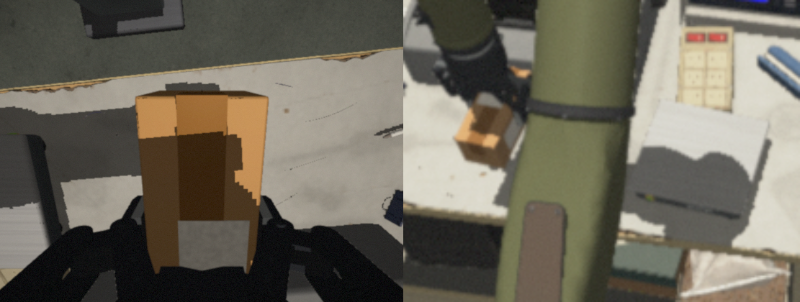

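The parcel is held (about 4 N of weight). It might have pitched in the grip, so I'll check that against a projected level box.

Run:
```python
from h import *
cm=cam("wrist"); s=telemetry.state(); R=np.array(s["eef_rot"]);p=np.array(s["tool_pos"])
im=cv2.imread("pics/p1.png"); 
x,y0,im=0,0,np.array(eyes.snapshot("wrist"))[:,:,::-1].copy()
for pit,col in((0,(0,255,0)),(5,(0,0,255)),(10,(255,0,0))):
    a=np.radians(pit); c=[]
    for sx,sy,z in((1,1,-.0245),(1,-1,-.0245),(-1,-1,-.0245),(-1,1,-.0245),(1,1,.0315),(1,-1,.0315)):
        X=.004+sx*.065; X,Z=X*np.cos(a)+z*np.sin(a),-X*np.sin(a)+z*np.cos(a)
        c.append(proj(cm,p+R@np.array([X,sy*.029,Z])))
    print(pit,np.round(c).tolist())
    cv2.polylines(im,[np.int32(c[:4])],True,col,1);cv2.polylines(im,[np.int32(c[4:])],False,col,1)
cv2.imwrite("pics/p2.png",im)
```

```text
0 [[376.0, 133.0], [185.0, 134.0], [212.0, 449.0], [349.0, 449.0], [342.0, 126.0], [219.0, 126.0]]
5 [[382.0, 143.0], [180.0, 143.0], [215.0, 440.0], [346.0, 440.0], [345.0, 120.0], [216.0, 120.0]]
10 [[387.0, 156.0], [175.0, 156.0], [217.0, 430.0], [344.0, 430.0], [348.0, 116.0], [213.0, 116.0]]
```

View pics/p2.png

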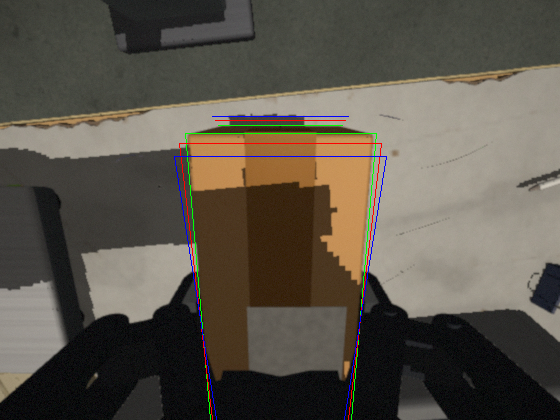

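The level-box projection (green) fits the parcel, so it isn't pitched. Its centre is 4 mm towards tool +x. I'm moving over the pan.

Call:
drive_tool([
  [0,0,0,-3,-15,0,1],
  [0,0,0,-7,-29,0,1],
  [0,0,0,-7,-29,0,1],
  [0,0,0,-7,-29,0,1],
  [0,0,0,-7,-29,0,1],
  [0,0,0,-7,-29,0,1],
  [0,0,0,-7,-29,0,1],
  [0,0,0,-7,-29,0,1],
  [0,0,0,-6,-29,0,1],
  [0,0,0,-3,-18,0,1],
  [0,0,0,0,0,0,1],
  [0,0,0,0,0,0,1],
])

```text
clock: 12.45
tool_pos: [0.4732, -0.0456, 0.1461]
eef_rot: [[-0.995, 0.102, -0.003], [0.102, 0.995, -0.006], [0.002, -0.006, -1.0]]
ft_force: [1.1, 0.0, -4.4]
gripper_width: 0.672
gripper_force: 44.8
```

Run:
```python
from h import *
st(); togo([.472,-.046,.084],[.1,.995,0],[0,0,-1])
```

```text
t 12.45 p [ 0.4732 -0.0456  0.1461] z [-0.0028 -0.0058 -1.    ] y [ 0.1015  0.9948 -0.0061] F [ 1.1  0.  -4.4] q [ 32.  49. -56. 119.  60.  47.  23.] w 0.672 44.8
shift [ 1.  -0.1 62.1]
turn [-0.35 -0.12 -0.09]
```

Call:
drive_tool([
  [-0.3,-0.1,0,1,0,15,1],
  [0,0,0,0,0,20,1],
  [0,0,0,0,0,15,1],
  [0,0,0,0,0,6,1],
  [0,0,0,0,0,3,1],
  [0,0,0,0,0,2,1],
  [0,0,0,0,0,1,1],
  [0,0,0,0,0,0,1],
])

```text
clock: 13.12
tool_pos: [0.4727, -0.044, 0.0848]
eef_rot: [[-0.995, 0.098, 0.001], [0.098, 0.995, -0.0], [-0.001, -0.0, -1.0]]
ft_force: [-0.6, -0.5, -4.4]
gripper_width: 0.674
gripper_force: 44.6
```

Call:
drive_tool([
  [0,0,0,0,-1.5,1,1],
  [0,0,0,0,0,1,1],
  [0,0,0,0,0,0,1],
])

```text
clock: 13.37
tool_pos: [0.4722, -0.0462, 0.0824]
eef_rot: [[-0.995, 0.099, 0.0], [0.099, 0.995, -0.001], [-0.0, -0.001, -1.0]]
ft_force: [0.5, 0.3, -3.6]
gripper_width: 0.673
gripper_force: 44.7
```

Call:
drive_tool([
  [0,0,0,0,0,0.7,1],
  [0,0,0,0,0,0.7,1],
  [0,0,0,0,0,0,1],
])

```text
clock: 13.62
tool_pos: [0.4723, -0.046, 0.0816]
eef_rot: [[-0.995, 0.098, 0.001], [0.098, 0.995, -0.001], [-0.001, -0.001, -1.0]]
ft_force: [-1.6, -1.7, 4.1]
gripper_width: 0.675
gripper_force: 45.6
```

Call:
drive_tool([
  [0,0,0,0,0,0,0],
  [0,0,0,0,0,0,-0.6],
  [0,0,0,0,0,0,-1],
  [0,0,0,0,0,0,-1],
  [0,0,0,0,0,0,-1],
  [0,0,0,0,0,-5,-1],
  [0,0,0,0,0,-15,-1],
  [0,0,0,0,0,-30,-1],
  [0,0,0,0,0,-40,-1],
  [0,0,0,0,0,-40,-1],
  [0,0,0,0,0,-40,-1],
  [0,0,0,0,0,-20,-1],
])

```text
clock: 14.62
tool_pos: [0.4734, -0.0443, 0.2755]
eef_rot: [[-0.995, 0.097, 0.005], [0.097, 0.995, 0.0], [-0.005, 0.001, -1.0]]
ft_force: [0.7, 0.5, -0.2]
gripper_width: 0.996
gripper_force: 0.0
```

Run:
```python
from h import *
st()
cm,im=snap("wrist","w5.png")
for k,z in(("parcel",.106),("scale",.05)):
  for d in silhouettes("wrist",k)[:1]:
    b=cv2.boxPoints(cv2.minAreaRect(np.argwhere(d["mask"])[:,::-1].astype(np.float32)))
    print(k,d["p"],b.round().tolist(),[ray(cm,q,z)[:2] for q in b],np.mean([ray(cm,q,z)[:2] for q in b],0))
d=np.array([.619,-.172,-.766])
print("blue pre"); togo(np.array([.5155-.0224,-.2808-.0809,.0762])-.07*d,[.267,.963,0],d)
```

```text
t 14.62 p [ 0.4734 -0.0443  0.2755] z [ 0.0053  0.0004 -1.    ] y [0.097  0.9953 0.0009] F [ 0.7  0.5 -0.2] q [ 39.  39. -66. 112.  42.  59.  38.] w 0.996 0.0
parcel 0.7 [[245.0, 116.0], [310.0, 116.0], [310.0, 253.0], [245.0, 253.0]] [array([ 0.4002, -0.068 ]), array([ 0.4057, -0.0114]), array([ 0.5365, -0.0205]), array([ 0.5302, -0.085 ])] [ 0.4681 -0.0462]
scale 0.97 [[195.0, 245.0], [195.0, 100.0], [361.0, 100.0], [361.0, 245.0]] [array([ 0.5395, -0.1515]), array([ 0.38  , -0.1229]), array([0.3966, 0.0467]), array([0.5586, 0.0433])] [ 0.4687 -0.0461]
blue pre
shift [  -6.5 -304.8  143. ]
turn [  3.42 -39.69   9.45]
```

View pics/w5.png

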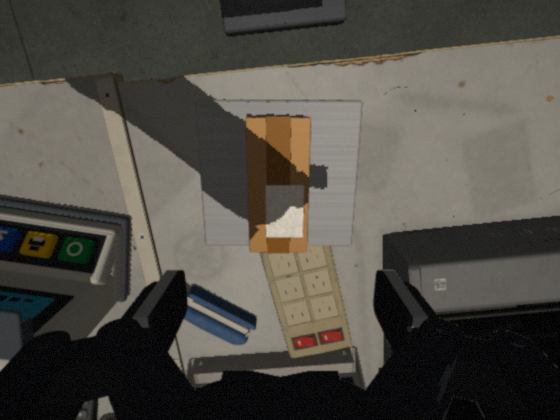

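The parcel is centred on the pan: parcel (0.468, -0.046), pan (0.469, -0.046). It spans pixels (245–310, 116–253) and stands upright. Next is the blue key.

Call:
drive_tool([
  [0.3,-3.6,0.9,-2,-26,0,1],
  [0.3,-3.6,0.9,-2,-26,0,1],
  [0.3,-3.6,0.9,-2,-26,0,1],
  [0.3,-3.6,0.9,-2,-26,0,1],
  [0.3,-3.6,0.9,-2,-26,0,1],
  [0.3,-3.6,0.9,-2,-26,0,1],
  [0.3,-3.6,0.9,-2,-26,0,1],
  [0.3,-3.6,0.9,-2,-26,0,1],
  [0.3,-3.6,0.9,-2,-26,0,1],
  [0.3,-3.6,0.9,-2,-26,0,1],
  [0.3,-3.6,0.5,-2,-26,0,1],
  [0,0,0,0,-19,0,1],
])

```text
clock: 15.77
tool_pos: [0.435, -0.3394, 0.2757]
eef_rot: [[-0.761, 0.264, 0.593], [0.208, 0.965, -0.163], [-0.615, -0.001, -0.789]]
ft_force: [-0.9, 0.7, -0.9]
gripper_width: 0.005
gripper_force: 0.0
```

Run:
```python
from h import *
st(); d=np.array([.619,-.172,-.766])
togo(np.array([.5155-.0224,-.2808-.0809,.0762])-.07*d,[.267,.963,0],d)
```

```text
t 15.77 p [ 0.435  -0.3394  0.2757] z [ 0.5927 -0.163  -0.7887] y [ 0.2639  0.9645 -0.001 ] F [-0.9  0.7 -0.9] q [ 81.  38. -62. 131. 118.  22.  -1.] w 0.005 0.0
shift [ 76.3  -5.9 125.5]
turn [ 0.1  -2.05  0.18]
```

Call:
drive_tool([
  [0,-0.5,0.1,12,-2,14,1],
  [0,-0.5,0.1,12,-2,20,1],
  [0,-0.5,0,14,-2,20,1],
  [0,-0.5,0,14,0,20,1],
  [0,0,0,12,0,20,1],
  [0,0,0,10,0,20,1],
  [0,0,0,0,0,10,1],
  [0,0,0,0,0,0,1],
  [0,0,0,0,0,0,1],
])

```text
clock: 16.52
tool_pos: [0.4582, -0.35, 0.1369]
eef_rot: [[-0.737, 0.264, 0.621], [0.201, 0.964, -0.172], [-0.645, -0.002, -0.764]]
ft_force: [0.1, 0.8, -0.1]
gripper_width: -0.002
gripper_force: 0.0
```

Run:
```python
from h import *
st(); d=np.array([.619,-.172,-.766])
togo(np.array([.5155-.0224,-.2808-.0809,.0762]),[.267,.963,0],d)
cm,im=snap("wrist")
for k in("key_blue_top","key_yellow_top","key_green_top"):
  for q in silhouettes("wrist",k)[:1]: print(k,q["p"],q["position"],ray(cm,q["position"],.067))
```

```text
t 16.52 p [ 0.4582 -0.35    0.1369] z [ 0.6215 -0.1716 -0.7644] y [ 0.2644  0.9644 -0.0015] F [ 0.1  0.8 -0.1] q [ 77.  63. -64. 135. 138.  47. -10.] w -0.002 0.0
shift [11.  -2.  70.1]
turn [0.06 0.16 0.18]
key_blue_top 0.71 [404.2, 207.1] [ 0.5156 -0.2818  0.067 ]
key_yellow_top 0.64 [337.6, 211.2] [ 0.5092 -0.3243  0.067 ]
key_green_top 0.7 [399.3, 207.2] [ 0.5149 -0.2849  0.067 ]
```

Call:
drive_tool([
  [0,0,0,5,-1,10,1],
  [0,0,0,6,-1,14,1],
  [0,0,0,0,0,14,1],
  [0,0,0,0,0,14,1],
  [0,0,0,0,0,8,1],
  [0,0,0,0,0,4,1],
  [0,0,0,0,0,3,1],
  [0,0,0,0,0,2,1],
  [0,0,0,0,0,0,1],
])

```text
clock: 17.47
tool_pos: [0.4924, -0.3623, 0.0777]
eef_rot: [[-0.737, 0.265, 0.622], [0.201, 0.964, -0.173], [-0.646, -0.003, -0.764]]
ft_force: [-1.2, 0.3, 2.4]
gripper_width: -0.0
gripper_force: 1.4
```

Call:
drive_tool([
  [0,0,0,0,0,1.5,1],
  [0,0,0,0,0,1,1],
  [0,0,0,0,0,0,1],
  [0,0,0,0,0,0,1],
])

```text
clock: 17.8
tool_pos: [0.4934, -0.3626, 0.0764]
eef_rot: [[-0.737, 0.265, 0.622], [0.2, 0.964, -0.174], [-0.646, -0.003, -0.763]]
ft_force: [-5.6, 0.3, 8.8]
gripper_width: 0.004
gripper_force: 4.9
```

Call:
drive_tool([
  [0,0,0,0,0,1,1],
  [0,0,0,0,0,0,1],
  [0,0,0,0,0,0,1],
])

```text
clock: 18.05
tool_pos: [0.4935, -0.3626, 0.0763]
eef_rot: [[-0.737, 0.264, 0.622], [0.199, 0.964, -0.174], [-0.646, -0.004, -0.763]]
ft_force: [-11.1, 2.0, 15.0]
gripper_width: 0.004
gripper_force: 9.1
```

Call:
drive_tool([
  [0,0,0,0,0,-5,1],
  [0,0,0,0,0,-10,1],
  [0,0,0,0,0,-15,1],
  [0,0,0,0,14,-5,1],
  [0,0,0,0,14,0,1],
  [0,0,0,0,14,0,1],
  [0,0,0,0,0,0,1],
  [0,0,0,0,0,0,1],
])

```text
clock: 18.72
tool_pos: [0.4837, -0.3158, 0.1012]
eef_rot: [[-0.738, 0.264, 0.621], [0.2, 0.965, -0.172], [-0.645, -0.003, -0.764]]
ft_force: [0.4, -0.9, -0.1]
gripper_width: 0.003
gripper_force: 0.0
```

Run:
```python
from h import *
st(); d=np.array([.619,-.172,-.766])
togo(np.array([.5155-.0112,-.2808-.0407,.0762]),[.267,.963,0],d)
```

```text
t 18.72 p [ 0.4837 -0.3158  0.1012] z [ 0.6214 -0.1721 -0.7644] y [ 0.2639  0.9646 -0.0026] F [ 0.4 -0.9 -0.1] q [ 71.  69. -64. 136. 141.  57. -13.] w 0.003 0.0
shift [-0.2 -0.  32.9]
turn [0.03 0.16 0.25]
```

Call:
drive_tool([
  [0,0,0,0,0,10,1],
  [0,0,0,0,0,10,1],
  [0,0,0,0,0,6,1],
  [0,0,0,0,0,3,1],
  [0,0,0,0,0,2,1],
  [0,0,0,0,0,2,1],
  [0,0,0,0,0,1.5,1],
  [0,0,0,0,0,0,1],
  [0,0,0,0,0,0,1],
])

```text
clock: 19.47
tool_pos: [0.5036, -0.3231, 0.0758]
eef_rot: [[-0.737, 0.266, 0.621], [0.2, 0.964, -0.176], [-0.645, -0.005, -0.764]]
ft_force: [-12.1, -1.6, 13.6]
gripper_width: -0.003
gripper_force: 8.7
```

Call:
drive_tool([
  [0,0,0,0,0,-5,1],
  [0,0,0,0,0,-15,1],
  [0,0,0,0,0,-30,1],
  [0,0,0,0,0,-35,1],
  [0,0,0,0,0,-35,1],
  [0,0,0,0,0,-30,1],
  [0,0,0,0,0,-20,1],
  [0,0,0,0,0,0,1],
  [0,0,0,0,0,0,1],
])

```text
clock: 20.22
tool_pos: [0.3994, -0.2931, 0.2054]
eef_rot: [[-0.737, 0.265, 0.622], [0.2, 0.964, -0.174], [-0.646, -0.004, -0.763]]
ft_force: [0.6, -0.3, -0.5]
gripper_width: -0.001
gripper_force: 0.0
```

Run:
```python
from h import *
st(); cm,im=snap("wrist"); _,i2=snap("side")
cv2.imwrite("pics/z.png",cv2.resize(np.hstack([im,i2])[:,:,::-1],(800,300)))
```

```text
t 20.22 p [ 0.3994 -0.2931  0.2054] z [ 0.622  -0.1743 -0.7634] y [ 0.2653  0.9642 -0.004 ] F [ 0.6 -0.3 -0.5] q [ 79.  53. -72. 146. 133.  51. -18.] w -0.001 0.0
```

View pics/z.png

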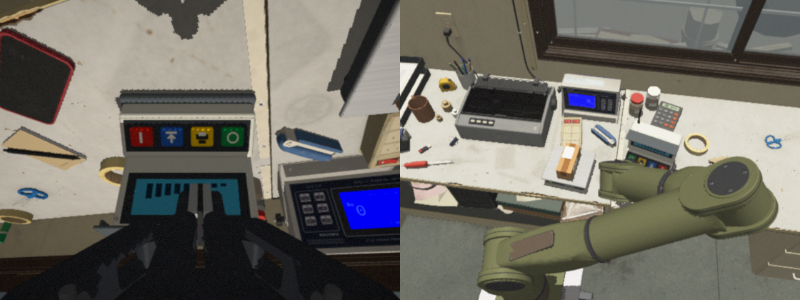

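The parcel stands upright on the pan (568,160 in the right half). All four keys are back up (row about y=135 in the left half), and the robot is clear of everything.

```bash
python3 -c "
from cell import ctrl
print(ctrl.finish_job())"
```

```text
the job is handed in; nothing more can be done
None
```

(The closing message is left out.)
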